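# Bridge the glass with the straightedge and lock it

## Task

Lift the straightedge by its handle off the two pegs it hangs on and lay it gently across the two notched rests of the cutting board, cork side down, so that it bridges the glass square, sits flat in both notches and pokes out a little past both rests. Then swing the steel keeper arm all the way round over the bar's end to lock it in. Leave the glass square and the other things on the table undisturbed.

Things in the scene. Friction and masses are not known exactly. Their poses are not given: they have to be found in the camera images.
- straightedge: Loose aluminium straightedge, cork underside, black handle, 0.25 kg (sizes in mm). Bar 30 (x) x 200 (y) x 10 thick; origin: centre of its underside, z up. Handle: level grip 14 wide (x), 14 high, 120 long (y), 44 to 58 above the underside, on uprights at y = +-56 (8 thick); 34 high opening below the grip. Hangs level at first, the grip resting on the rack's two pegs.
- peg_rack: Fixed wooden rack (mm), origin on the table below the hanging bar's middle. Two level steel pegs (8 thick, tops at height 100) at y = +-40 run along its x from posts at x = 45 to 63 (120 high) to free ends at x = -24 (towards the robot), where the tips turn up to height 110. The bar hangs near x = 0, along the rack's y. Base plate 12 thick, x -50 to 80.
- cutting_jig: Fixed plywood cutting board 130 (x) x 220 (y) x 12 mm, origin: centre of its underside, on the table. Two wooden rests on it at y = +-75, each 24 thick (y), 90 long (x), top at height 30, each with an open-ended notch 40 wide (x -20 to 20), floor at height 20. The bar lies in both notches along y; centred, it pokes out 13 past each rest.
- keeper_pivot (a point): Vertical pivot axis of the keeper on the +y rest, at (-34, 75) in the cutting board's frame, height 35 mm (the keeper arm's underside).
- keeper_knob (a point): Top centre of the keeper's upright black knob: 16 mm diameter, from height 43 to 77, 68 from the pivot. It moves with the keeper arm (steel, 18 wide, 8 thick, underside 5 above the seated bar).
- keeper (a joint): Keeper angle in rad, stiff enough to stay where left. 0: the arm points outward along the board's +y, clear of the notch. It grows clockwise seen from above; 1.57 (end stop): the arm points along the board's +x, across the notch and over the bar's end.
- glass_square: Loose teal glass square 100 x 100 x 3 mm lying on the cutting board between the rests; origin at the centre of its underside. To be left alone.
- glass_crescent: Loose pale yellow glass crescent, 115 long (y), 4 mm thick, flat on the table. Bystander.
- grinder_bit: Loose steel grinder bit in a clear plastic sleeve, 35 x 95 x 29 mm. Bystander.
- pin_jar: Loose glass jar, 70 diameter, 85 mm high, standing. Bystander.
Things that resemble listed ones, but are neither listed nor needed, are in the scene too. Of the things that look like the straightedge, the middle-sized one is meant.

How it is judged:
By the outcome, as a careful person would: the job done as asked, in the order asked, and still so for the second after the job is handed in, with the robot touching nothing.
It also fails if it takes over 64 s, if anything falls off the work surface, if the arm or the gripper's body presses on something with over 40 N, if the wrist force passes 120 N, or if a joint passes its speed limit or range.

## Robot

A 6-joint arm with a two-finger parallel gripper is mounted at the origin on the work surface. World frame = base frame: x ahead of the robot, y to its left, z up, the work surface at z = 0. Lengths are in mm, angles in degrees, forces in N, time in s.
With the tool pointing down it reaches from about 350 to 850 mm from the base axis. Payload 8.1 kg.
Tool frame: the origin (TCP) lies midway between the tips of the shut fingers; the grasp point (between the pads) lies grip_depth behind it (grip_depth is the distance from the TCP to the grasp point, in mm); z points along the fingers, y is the line along which they close (so a half turn about z gives the same grasp; the last joint's range is limited). The gripper opens to 85 mm and grips with 20 to 120 N. Pads are 22 mm wide; open, the fingers measure 114 mm over their backs; the gripper's body (76 mm by 85 mm) begins 54 mm behind the grasp point. The pads swing forward as they close: fully open they stand 13 mm farther back than shut.
Start: joints at [66.555, 7.471, 85.268, -0, 87.261, -4.893], TCP at [190.881, 568.832, 231.292] pointing down, gripper open.
Joint ranges: [-169.43, 169.43], [-51.17, 129.36], [1.28, 143.12], [-76.62, 256.62], [0, 156.53], [-152.29, 152.29]. Speed limits (degrees/s): [136.94, 136.94, 159.86, 180, 180, 180].

## Interface

Orientations are given as [roll, pitch, yaw] about the fixed x, y, z axes, in that order (R = Rz(yaw) Ry(pitch) Rx(roll)).
In Python, from bench import sense, snapshot, hand_in, grip_depth gives the robot as it stands. The module is installed in compiled form; this text tells all that it offers.
- The arm moves only by the tool apply_moves, never from a script. Its argument "series" is text: rows parted by semicolons, each of 5 numbers parted by spaces: the shift along the tool's x, y, z each as a share of 0.3 m, from -1 to 1, then the turn about the tool's z as a share of 2 rad, from -1 to 1, then the gripper's target within -1 to 1 (shut at 1, half-way at 0, fully open at -1). In form: tx ty tz twist gripper; .... A call has 1 to 5 rows; each row shifts and turns the commanded pose from where the row before left it, along the tool's axes as they then stand; what a row does not reach is not made up. A row lasts 1/12 s, in which the tool goes at most 41.7 mm and 7.16 degrees, less where a joint would pass 70% of its speed; a pose out of reach is approached as far as the arm can. A call with a number of a shift or a turn outside -1 to 1 is refused whole. A call with a gripper value outside its range is refused whole. The fingers move at their own pace and stop on an object; "squeeze" is the grip in N (left out, the last holds). Time passes only in rows, so rows that do not move let the fingers close. It gives the time, the measured TCP pose, the force, the opening and the grip force at its end, in the units of the state.
- sense(): the state, without advancing time (a new reading comes with each control period).
- snapshot(name): name is "scene" or "top" or "wrist"; returns a dict with "frame" (400x640x3 uint8, blue, green, red), "depth" (400x640 float32, mm along the optical axis (not along the pixel's ray), 0 where there is no reading), "intrinsics" (3x3 intrinsics, pixels), "extrinsics" (4x4, takes a point from camera to world coordinates); the wrist camera has in their place "tool_from_camera" (4x4, takes a point from camera to tool coordinates, whose origin is the TCP and whose axes are the flange's). Camera axes: x right, y down, z forward; pixel columns grow to the right and rows downward; lengths in mm; the calibration is good to about 2 mm. A picture is of the moment at which its call begins: read the wrist's pose just before it.
- hand_in(): hands the job in; it is judged then, once.
The state is a dict: "time": time; "joint_pos": joint angles; "qd": joint speeds; "joint_efforts": joint torques, N m; "tool_pos": TCP position; "tcp_rot": TCP orientation; "ft_force": force on the tool from outside, world axes, zero at the start; "wrist_torque": the same for the moment, N m; "finger_gap": finger opening in mm; "grip_force": force on a finger pad.
Only numpy, scipy, OpenCV 4.12 (cv2) and the standard library are available. Lean on these libraries where they do the work, as an engineer would, in place of code of your own. Each camera call takes 0.05 s, during which the arm holds its last target. There are 200 camera calls.

## Working session

There is one attempt and no reset: what is moved stays moved. The work goes in short steps, Python scripts to look and compute and a tool call to move; the robot and the scene stay as the last step left them, time stands still between calls to the robot, and variables do not carry over. Pictures are saved under pics/ and viewed, at most 10 in all, crops included, and the job is handed in when it is done.

Besides the shell and the picture viewer there is one more tool, called after "Request:" by a JSON object that holds its "api" and its "payload". apply_moves: Moves the arm, as the interface text tells. Its arguments: {"type":"object","properties":{"series":{"type":"string"},"squeeze":{"type":"number"}},"required":["series"]}

```bash
mkdir -p pics
cat > h.py <<'E'
import numpy as np, cv2
from bench import sense, snapshot, hand_in, grip_depth
from scipy.spatial.transform import Rotation as R
def snap(n):
    s=sense(); d=snapshot(n)
    if n=='wrist':
        T=np.eye(4); T[:3,:3]=R.from_euler('xyz',s['tcp_rot'],degrees=True).as_matrix(); T[:3,3]=s['tool_pos']
        d['extrinsics']=T@d['tool_from_camera']
    np.savez('pics/'+n+'.npz',**{k:np.array(v) for k,v in d.items()})
    return d
def cloud(d):
    K=np.array(d['intrinsics']);z=d['depth'];v,u=np.mgrid[:z.shape[0],:z.shape[1]]
    p=np.stack([(u-K[0,2])/K[0,0]*z,(v-K[1,2])/K[1,1]*z,z,np.ones_like(z)],-1)
    return (p@np.array(d['extrinsics']).T)[...,:3]
def proj(d,p):
    K=np.array(d['intrinsics']);q=np.linalg.inv(d['extrinsics'])@np.append(p,1);q=K@q[:3];return q[:2]/q[2]
E
python3 - <<'E'
from h import *
s=sense();print({k:np.round(v,2) for k,v in s.items()},grip_depth if not callable(grip_depth) else grip_depth())
for n in('scene','top'):
    d=snap(n);cv2.imwrite(f'pics/{n}1.png',d['frame']);print(np.array(d['extrinsics']).round(2))
E
```

```text
{'time': np.float64(0.0), 'joint_pos': array([66.55,  7.51, 85.33, -0.  , 87.26, -4.89]), 'qd': array([ 0.07,  0.02,  0.09, -0.  , -0.03, -0.04]), 'joint_efforts': array([-0.000e+00, -5.694e+01, -5.005e+01, -0.000e+00,  2.000e-02,
       -0.000e+00]), 'tool_pos': array([190.67, 568.32, 230.24]), 'tcp_rot': array([-1.7989e+02, -1.0000e-02,  1.6145e+02]), 'ft_force': array([ 0.08, -0.03,  0.84]), 'wrist_torque': array([-0.02,  0.01,  0.01]), 'grip_force': np.float64(0.0), 'finger_gap': np.float64(85.27)} 18.700000000000003
[[ 5.70000e-01  7.00000e-01 -4.30000e-01  1.04380e+03]
 [ 8.20000e-01 -4.90000e-01  2.90000e-01 -3.22520e+02]
 [-1.00000e-02 -5.10000e-01 -8.60000e-01  1.14738e+03]
 [ 0.00000e+00  0.00000e+00  0.00000e+00  1.00000e+00]]
[[ 3.00000e-02 -1.00000e+00  8.00000e-02  3.84190e+02]
 [-1.00000e+00 -3.00000e-02  1.00000e-02  1.73100e+01]
 [-1.00000e-02 -8.00000e-02 -1.00000e+00  1.43723e+03]
 [ 0.00000e+00  0.00000e+00  0.00000e+00  1.00000e+00]]
```

View pics/scene1.png

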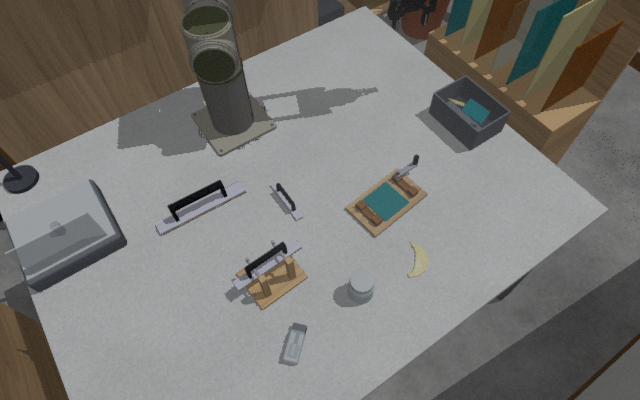

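View pics/top1.png

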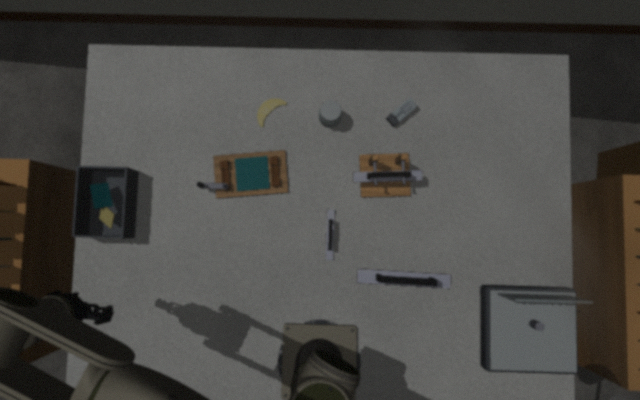

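The scene picture shows three look-alikes. In the top view they are: a long one lying at (405,278), a short one lying at (331,235), and a middle-sized one hanging on the rack at (390,176). I choose the hanging one. The board is at (251,174) with the keeper at (210,186) pointing outward. I'll check the choice in a crop.

Run:
```python
from h import *
d=dict(np.load('pics/top.npz'));f=d['frame']
a=cv2.resize(f[140:210,340:440],None,fx=5.6,fy=5.6,interpolation=cv2.INTER_CUBIC)
b=cv2.resize(f[140:210,195:295],None,fx=5.6,fy=5.6,interpolation=cv2.INTER_CUBIC)
im=np.hstack([a,b]);im=cv2.resize(im,(800,280));cv2.imwrite('pics/c1.png',cv2.convertScaleAbs(im,alpha=1.5))
P=cloud(d)
for n in('top','scene'):
    d=dict(np.load(f'pics/{n}.npz'));P=cloud(d);F=d['frame'].astype(int);z=P[...,2]
    reg=(P[...,0]>480)&(P[...,0]<700)
    k=reg&(P[...,1]<-80)&(P[...,1]>-350)
    for lo,hi in((125,165),(90,107),(0,20)):
        m=k&(z>lo)&(z<hi)
        if m.sum()<5: continue
        q=P[m];r=cv2.minAreaRect(q[:,:2].astype(np.float32));print(n,lo,m.sum(),np.median(q[:,2]).round(1),np.round(r[0],1),np.round(r[1],1),round(r[2],1))
    # glass teal
    k=reg&(P[...,1]>100)&(P[...,1]<420)
    for nm,m in(('teal',k&(F[...,0]-F[...,2]>25)),('board',k&(z>7)&(z<40)),('knob',k&(z>55))):
        q=P[m]
        if len(q)<5: continue
        r=cv2.minAreaRect(q[:,:2].astype(np.float32));print(n,nm,m.sum(),np.median(q[:,2]).round(1),q[:,2].max().round(1),np.round(q.mean(0),1),np.round(r[0],1),np.round(r[1],1),round(r[2],1))
```

```text
top 90 135 100.5 [ 557.2 -181.7] [ 82.6 116.6] 7.9
top 0 3293 4.2 [ 590. -215.] [219.8 269.8] 0.0
top teal 918 14.9 23.4 [551.1 216.2  14.8] [551.  216.4] [92.9 92.5] 6.7
top board 2971 14.2 40.0 [550.4 219.2  15.5] [587.3 252.9] [305.4 219.3] 87.5
top knob 33 75.0 83.7 [507.1 357.5  73.1] [507.3 357.8] [13.1 14.6] 72.5
scene 90 180 100.9 [ 562.5 -182.5] [ 86.3 120.1] 5.1
scene 0 4814 2.9 [ 590. -215.] [269.9 220. ] 90.0
scene teal 914 16.7 25.6 [550.1 216.   16.7] [549.  216.6] [ 99.7 101.8] 5.5
scene board 2732 15.7 39.9 [554.6 215.1  16.9] [589.5 252.2] [218.  299.2] 1.5
scene knob 38 76.7 80.8 [508.5 357.5  73.2] [506.9 358.8] [14.2 15.4] 47.5
```

View pics/c1.png

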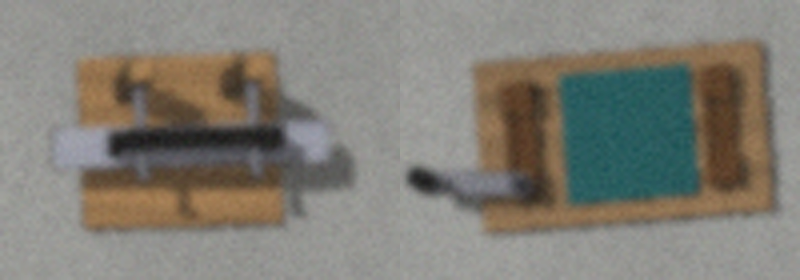

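The crop confirms it: the middle-sized bar hangs on the two pegs, and the keeper points outward. I'll approach the board first for a closer wrist look, and that also keeps the arm away from its base.

Request:
{"api": "apply_moves", "payload": {"series": "-0.107 -0.067 -0.042 0 -1;-0.107 -0.067 -0.042 0 -1;-0.107 -0.067 -0.042 0 -1;-0.107 -0.067 -0.042 0 -1;-0.107 -0.067 -0.042 0 -1"}}

```text
time: 0.52
tool_pos: [311.5, 420.9, 294.4]
tcp_rot: [-180.0, -0.0, 161.5]
ft_force: [1.7, 0.3, 1.0]
finger_gap: 85.1
grip_force: 0.0
```

Request:
{"api": "apply_moves", "payload": {"series": "-0.107 -0.067 -0.042 0 -1;-0.107 -0.067 -0.042 0 -1;-0.107 -0.067 -0.042 0 -1;-0.107 -0.067 -0.042 0 -1;-0.107 -0.067 -0.042 0 -1"}}

```text
time: 0.93
tool_pos: [431.9, 274.4, 357.6]
tcp_rot: [-180.0, -0.0, 161.5]
ft_force: [1.1, 0.8, 0.5]
finger_gap: 85.1
grip_force: 0.0
```

Request:
{"api": "apply_moves", "payload": {"series": "-0.107 -0.067 -0.042 0 -1;-0.107 -0.067 -0.042 0 -1;0 0 0 0.062 -1;0 0 0 0.062 -1;0 0 0 0.062 -1"}}

```text
time: 1.35
tool_pos: [479.9, 216.6, 382.2]
tcp_rot: [-180.0, -0.0, 139.7]
ft_force: [0.6, 0.3, 0.3]
finger_gap: 85.4
grip_force: 0.0
```

Request:
{"api": "apply_moves", "payload": {"series": "0 0 0 0.062 -1;0 0 0 0.062 -1;0 0 0 0.062 -1;0 0 0 0.062 -1;0 0 0 0.062 -1"}}

```text
time: 1.77
tool_pos: [479.2, 217.5, 381.9]
tcp_rot: [-179.9, 0.0, 104.3]
ft_force: [-0.2, -0.0, -0.3]
finger_gap: 85.4
grip_force: 0.0
```

Request:
{"api": "apply_moves", "payload": {"series": "0 0 0 0.062 -1;0 0 0 0.062 -1;0 0 0 0 -1"}}

```text
time: 2.02
tool_pos: [479.2, 217.6, 382.0]
tcp_rot: [-179.9, 0.0, 90.0]
ft_force: [0.6, -0.3, 0.3]
finger_gap: 85.3
grip_force: 0.0
```

Run:
```python
from h import *
s=sense();print(s['tool_pos'],s['tcp_rot'],s['joint_pos'],s['time'])
d=snap('wrist');cv2.imwrite('pics/w1.png',d['frame']);print(np.array(d['tool_from_camera']).round(2),d['intrinsics'])
print(proj(d,np.array([551,216,15])))
```

```text
[479.15645868 217.55302621 381.99930171] [-1.79948956e+02  1.63553541e-02  9.00488063e+01] [ 1.88355168e+01 -4.57102658e+00  8.19535181e+01  9.78226126e-04
  1.02671100e+02  1.87869319e+01] 2.0167
[[-0.0000e+00 -9.5000e-01 -3.0000e-01  7.6240e+01]
 [ 1.0000e+00 -0.0000e+00 -0.0000e+00  3.0000e-02]
 [ 0.0000e+00 -3.0000e-01  9.5000e-01 -1.4258e+02]
 [ 0.0000e+00  0.0000e+00  0.0000e+00  1.0000e+00]] [[298.69370072   0.         316.63914693]
 [  0.         298.69370072 199.89114315]
 [  0.           0.           1.        ]]
[359.14903821 152.78507411]
```

View pics/w1.png

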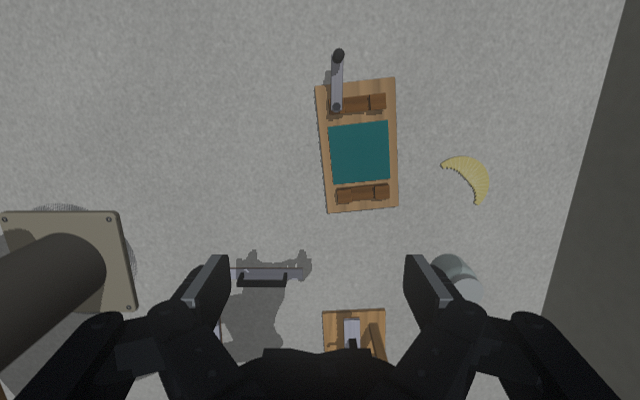

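The wrist view shows the board with corners near (315,86), (394,78), (398,206) and (328,213), and the knob at (338,55). The rack is at the bottom, around (353,335). Next I measure the board here.

Run:
```python
from h import *
d=dict(np.load('pics/wrist.npz'));P=cloud(d);F=d['frame'].astype(int);z=P[...,2]
k=(P[...,0]>460)&(P[...,0]<650)&(P[...,1]>90)&(P[...,1]<345)
def rect(nm,m):
    m=cv2.morphologyEx(m.astype(np.uint8),cv2.MORPH_OPEN,np.ones((3,3)))>0
    q=P[m];r=cv2.minAreaRect(q[:,:2].astype(np.float32));print(nm,m.sum(),np.median(q[:,2]).round(1),np.round(q.mean(0),1),np.round(r[0],1),np.round(r[1],1),round(r[2],1))
rect('board',k&(z>7)&(z<33))
rect('teal',k&(F[...,0]-F[...,2]>25))
rect('restN',k&(z>25)&(z<34)&(P[...,1]<180))
rect('restP',k&(z>25)&(z<34)&(P[...,1]>250))
k2=(P[...,0]>450)&(P[...,0]<600)&(P[...,1]>300)&(P[...,1]<420)
q=P[k2&(z>66)];print('knob',len(q),q.mean(0).round(1),np.ptp(q,axis=0).round(1),q[:,2].max())
# pixel corners on board-top plane z=12
K=d['intrinsics'];E=d['extrinsics']
def ray(u,v,h):
    r=E[:3,:3]@np.linalg.solve(K,[u,v,1]);return E[:3,3]+r*(h-E[2,3])/r[2]
C=np.array([ray(u,v,12) for u,v in((315,86),(394,78),(398,206),(328,213))]);print(C.round(1),C.mean(0).round(1),[np.linalg.norm(C[i]-C[i-1]).round(1) for i in range(4)])
```

```text
board 9452 13.6 [550.5 226.9  14.9] [550.4 221.9] [130.  219.5] 6.1
teal 3370 14.8 [550.9 217.6  17.7] [543.1 233.3] [111.2 136.3] 7.3
restN 395 29.7 [558.2 147.9  29.6] [557.7 147.2] [88.8 24.2] 6.2
restP 313 29.7 [563.3 297.4  29.7] [542.8 296.2] [88.7 23.8] 6.3
knob 125 [508.3 359.8  76.2] [15.  14.9 12.6] 78.85336280157986
[[475.9 322.7  12. ]
 [601.8 334.6  12. ]
 [625.9 119.2  12. ]
 [499.3 105.7  12. ]] [550.7 220.5  12. ] [np.float64(218.3), np.float64(126.5), np.float64(216.8), np.float64(127.4)]
```

Board centre is (550.4, 221.8) with yaw about 6°, and all sizes match. On to the rack.

Request:
{"api": "apply_moves", "payload": {"series": "-0.123 0.020 0.027 0 -1;-0.123 0.020 0.027 0 -1;-0.123 0.020 0.027 0 -1;-0.123 0.020 0.027 0 -1;-0.123 0.020 0.027 0 -1"}}

```text
time: 2.48
tool_pos: [510.4, 31.8, 341.5]
tcp_rot: [-180.0, -0.0, 90.7]
ft_force: [0.6, 0.3, -0.6]
finger_gap: 85.3
grip_force: 0.0
```

Request:
{"api": "apply_moves", "payload": {"series": "-0.123 0.020 0.027 0 -1;-0.123 0.020 0.027 0 -1;-0.123 0.020 0.027 0 -1;-0.123 0.020 0.027 0 -1;-0.123 0.020 0.027 0 -1"}}

```text
time: 2.9
tool_pos: [541.8, -152.8, 300.9]
tcp_rot: [-180.0, -0.0, 90.7]
ft_force: [0.8, 1.2, 0.4]
finger_gap: 85.5
grip_force: 0.0
```

Request:
{"api": "apply_moves", "payload": {"series": "0 0 0 0 -1;0 0 0 0 -1"}}

```text
time: 3.07
tool_pos: [541.2, -152.7, 300.0]
tcp_rot: [-179.9, -0.1, 90.4]
ft_force: [-0.4, -0.5, 0.3]
finger_gap: 84.9
grip_force: 0.0
```

Run:
```python
from h import *
s=sense();print(s['tool_pos'],s['tcp_rot'],s['joint_pos'],s['time'])
d=snap('wrist');cv2.imwrite('pics/w2.png',d['frame'])
P=cloud(d);F=d['frame'].astype(int);z=P[...,2]
k=(P[...,0]>460)&(P[...,0]<650)&(P[...,1]>-320)&(P[...,1]<-50)
def rect(nm,m):
    m=cv2.morphologyEx(m.astype(np.uint8),cv2.MORPH_OPEN,np.ones((3,3)))>0
    q=P[m]
    if len(q)<5: return print(nm,0)
    r=cv2.minAreaRect(q[:,:2].astype(np.float32));print(nm,m.sum(),np.median(q[:,2]).round(1),np.round(q.mean(0),1),np.round(r[0],1),np.round(r[1],1),round(r[2],1))
rect('bar',k&(z>58)&(z<72)&(P[...,0]<590))
rect('grip',k&(z>108)&(z<120)&(P[...,0]<590)&(F.max(-1)<90))
rect('base',k&(z>7)&(z<20))
rect('posts',k&(z>114)&(P[...,0]>585))
for u in(-100,0,100): print(proj(d,np.array([557,-182+u,66])))
```

```text
[ 541.24865178 -152.7456032   299.9938111 ] [-1.79856315e+02 -5.59462557e-02  9.04455856e+01] [-2.09827611e+01  7.24551756e-01  8.52271783e+01 -4.15825058e-04
  9.42024622e+01 -2.14284467e+01] 3.0667
bar 1963 65.8 [ 546.8 -165.3   65.8] [ 548.  -184.9] [ 30. 200.] 3.2
grip 1188 113.6 [ 547.8 -180.9  113.6] [ 547.9 -184.5] [ 14.  119.4] 3.1
base 5091 11.8 [ 553.4 -178.2   11.8] [ 557.6 -184.4] [130.1 149.2] 3.2
posts 11206 368.1 [ 601.  -147.9  357.1] [ 600.6 -182.5] [31.  98.1] 0.1
[327.77047147 258.16835618]
[329.14797221 189.82226968]
[330.75612842 110.03197942]
```

View pics/w2.png

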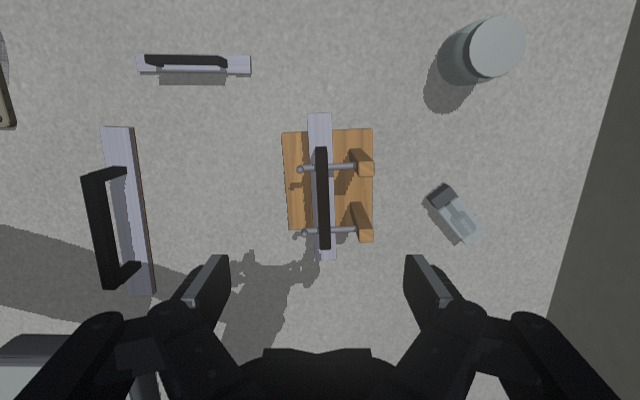

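The bar measures 30×200 at (548, −185), its grip is 14×119 at z 114, and the rack yaw is 3.2°, so everything matches. I align and descend part of the way.

Request:
{"api": "apply_moves", "payload": {"series": "0 0 0 -0.0244 -1;-0.107 0.017 0 0 -1;0 0 0.118 0 -0.4;0 0 0.118 0 -0.4;0 0 0.118 0 -0.4"}}

```text
time: 3.53
tool_pos: [549.8, -181.7, 195.7]
tcp_rot: [179.8, 0.1, 93.4]
ft_force: [0.0, -0.7, -0.7]
finger_gap: 60.2
grip_force: 0.0
```

Request:
{"api": "apply_moves", "payload": {"series": "0 0 0.1 0 -0.4;0 0 0.1 0 -0.4;0 0 0 0 -0.4;0 0 0 0 -0.4"}}

```text
time: 3.87
tool_pos: [547.8, -180.8, 134.4]
tcp_rot: [-179.8, -0.1, 93.4]
ft_force: [0.6, -0.2, 0.5]
finger_gap: 59.9
grip_force: 0.0
```

Request:
{"api": "apply_moves", "payload": {"series": "-0.013 0 0.052 0 -0.4;0 0 0.052 0 -0.4;0 0 0.048 0 -0.4;0 0 0 0 -0.4;0 0 0 0 -0.4"}}

```text
time: 4.28
tool_pos: [550.2, -186.5, 92.0]
tcp_rot: [179.9, 0.1, 93.3]
ft_force: [0.3, 0.6, -0.0]
finger_gap: 59.5
grip_force: 0.0
```

Request:
{"api": "apply_moves", "payload": {"series": "0 0 0 0 1;0 0 0 0 1;0 0 0 0 1;0 0 0 0 1;0 0 0 0 1", "squeeze": 40}}

```text
time: 4.7
tool_pos: [549.9, -186.9, 91.1]
tcp_rot: [179.9, 0.0, 93.2]
ft_force: [0.0, 0.4, 7.1]
finger_gap: 13.2
grip_force: 40.3
```

Request:
{"api": "apply_moves", "payload": {"series": "0 0 0 0 1;0 0 0 0 1;0 0 0 0 1;0 0 0 0 1;0 0 0 0 1"}}

```text
time: 5.12
tool_pos: [549.9, -186.9, 91.1]
tcp_rot: [179.9, 0.0, 93.2]
ft_force: [-0.9, 0.4, 6.8]
finger_gap: 13.0
grip_force: 40.3
```

Gripped. I lift about 17 mm, enough to clear the upturned tips while the bar stays below the pegs.

Request:
{"api": "apply_moves", "payload": {"series": "0 0 -0.02 0 1;0 0 -0.02 0 1;0 0 -0.02 0 1;0 0 0 0 1;0 0 0 0 1"}}

```text
time: 5.53
tool_pos: [549.3, -186.8, 108.2]
tcp_rot: [180.0, 0.0, 93.2]
ft_force: [-0.1, -0.5, -3.3]
finger_gap: 13.4
grip_force: 39.3
```

Request:
{"api": "apply_moves", "payload": {"series": "0 -0.03 0 0 1;0 -0.05 0 0 1;0 -0.06 0 0 1;0 -0.06 0 0 1;0 -0.05 0 0 1"}}

```text
time: 5.95
tool_pos: [472.0, -190.5, 106.8]
tcp_rot: [-179.9, -0.0, 93.2]
ft_force: [-0.6, 0.1, -3.2]
finger_gap: 13.2
grip_force: 39.4
```

Run:
```python
from h import *
s=sense();print(s['tool_pos'],s['tcp_rot'],s['ft_force'],s['time'])
d=snap('wrist');c=snap('scene')['frame'][200:330,190:350];cv2.imwrite('pics/w3.png',np.hstack([cv2.resize(d['frame'],(400,250)),cv2.resize(c,(308,250))]))
```

```text
[ 471.96333962 -190.49094908  106.7597827 ] [-1.79897544e+02 -4.40575944e-02  9.32019242e+01] [-0.57613895  0.09640395 -3.1869829 ] 5.95
```

View pics/w3.png

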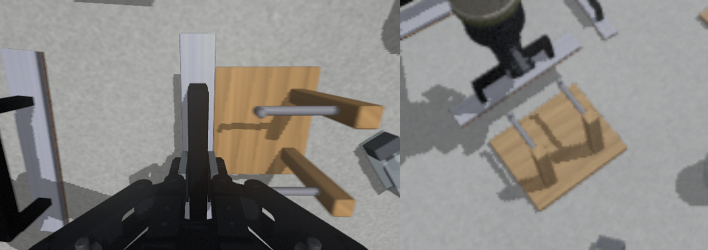

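The bar is clear of the pegs and held straight. I raise it and carry it over the board.

Request:
{"api": "apply_moves", "payload": {"series": "0 0 -0.08 0 1;0 0 -0.12 0 1;0 0 -0.12 0 1;0 0 -0.08 0 1;0 0 0 -0.025 1"}}

```text
time: 6.47
tool_pos: [477.1, -192.3, 234.8]
tcp_rot: [179.5, 0.3, 96.0]
ft_force: [0.7, -0.1, -2.1]
finger_gap: 13.2
grip_force: 39.8
```

Request:
{"api": "apply_moves", "payload": {"series": "0.08 0.0245 0 0 1;0.121 0.0367 0 0 1;0.121 0.0367 0 0 1;0.121 0.0367 0 0 1;0.121 0.0367 0 0 1"}}

```text
time: 6.88
tool_pos: [507.3, -15.5, 227.5]
tcp_rot: [180.0, -0.0, 96.0]
ft_force: [0.9, -0.4, -2.5]
finger_gap: 13.2
grip_force: 39.7
```

Request:
{"api": "apply_moves", "payload": {"series": "0.121 0.0367 0 0 1;0.121 0.0367 0 0 1;0.121 0.0367 0 0 1;0.121 0.0367 0 0 1;0.121 0.0367 0 0 1"}}

```text
time: 7.3
tool_pos: [542.8, 171.2, 227.4]
tcp_rot: [-180.0, 0.0, 96.1]
ft_force: [0.7, -0.3, -2.4]
finger_gap: 13.0
grip_force: 39.7
```

Request:
{"api": "apply_moves", "payload": {"series": "0.121 0.0367 0 0 1;0.04 0.012 0 0 1;0 0 0 0 1;0 0 0 0 1"}}

```text
time: 7.63
tool_pos: [552.0, 219.3, 227.0]
tcp_rot: [-179.9, 0.0, 96.2]
ft_force: [-0.4, -0.5, -3.1]
finger_gap: 13.3
grip_force: 39.8
```

```bash
cat > look.py <<'E'
from h import *
s=sense();print(s['tool_pos'],s['tcp_rot'],s['ft_force'],s['time'])
d=snap('wrist');cv2.imwrite('pics/w4.png',d['frame'])
P=cloud(d);F=d['frame'].astype(int);z=P[...,2];t=s['tool_pos']
bz=t[2]+18.7-41
def rect(nm,m):
    m=cv2.morphologyEx(m.astype(np.uint8),cv2.MORPH_OPEN,np.ones((3,3)))>0
    q=P[m]
    if len(q)<5: return print(nm,0)
    r=cv2.minAreaRect(q[:,:2].astype(np.float32));print(nm,m.sum(),np.percentile(q[:,2],[5,50,95]).round(1),np.round(q.mean(0),1),np.round(r[0],1),np.round(r[1],1),round(r[2],1))
    i=q[:,1]>q[:,1].max()-40; print('   ',q[i].mean(0).round(1),q[:,1].max())
k=(abs(P[...,0]-t[0])<60)&(P[...,1]>t[1]-20)&(P[...,1]<t[1]+120)
rect('bar',k&(abs(z-bz)<12))
b=(abs(P[...,0]-550)<90)&(abs(P[...,1]-222)<125)
rect('restP',b&(z>25)&(z<33)&(P[...,1]>270))
rect('restN',b&(z>25)&(z<33)&(P[...,1]<180))
rect('board',b&(z>7)&(z<33))
E
python3 look.py
```

```text
[552.01540383 219.30089045 226.9549702 ] [-1.79933143e+02  3.29664212e-02  9.61714956e+01] [-0.41162913 -0.51089344 -3.09159992] 7.6333
bar 6551 [200.5 201.6 202.8] [544.  285.6 201.6] [546.1 267.7] [ 30.2 106. ] 6.1
    [542.6 301.8 201.6] 321.82759662765534
restP 392 [28.7 29.8 31.1] [568.1 297.6  29.8] [542.5 296.2] [89.9 23.8] 6.2
    [568.1 297.6  29.8] 312.66586444383563
restN 451 [27.7 29.7 30.9] [558.5 148.6  29.5] [558.4 147.8] [89.9 23.4] 6.0
    [558.5 148.6  29.5] 163.96483322694877
board 9193 [10.7 12.4 29.7] [551.9 229.4  14.3] [550.4 221.8] [130.2 219.1] 6.1
    [557.3 315.2  14.3] 337.1563513140064
```

View pics/w4.png

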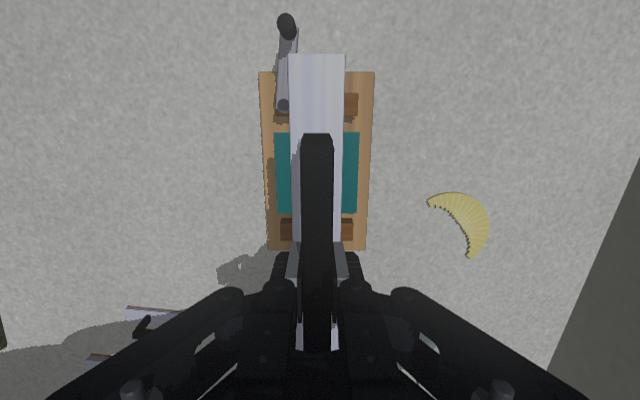

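The bar is 0.6–1 mm off the board centre and the yaw matches. I descend to just above the notches.

Request:
{"api": "apply_moves", "payload": {"series": "0.003 -0.002 0.08 0 1;0 0 0.12 0 1;0 0 0.12 0 1;0 0 0.1 0 1;0 0 0.05 0 1"}}

```text
time: 8.1
tool_pos: [548.9, 216.9, 81.7]
tcp_rot: [-179.6, 0.1, 95.9]
ft_force: [-1.7, -0.1, -3.8]
finger_gap: 13.1
grip_force: 39.8
```

Request:
{"api": "apply_moves", "payload": {"series": "0 0 0 0 1;0 0 0 0 1;0 0 0 0 1"}}

```text
time: 8.35
tool_pos: [553.0, 219.0, 88.7]
tcp_rot: [179.9, -0.0, 96.0]
ft_force: [1.0, 0.4, -2.2]
finger_gap: 13.2
grip_force: 39.8
```

```bash
python3 look.py
```

```text
[553.02254975 219.00963803  88.68185463] [ 1.79850303e+02 -2.03590547e-02  9.59934175e+01] [ 0.96664914  0.44689016 -2.24165418] 8.35
bar 6553 [62.3 63.4 64.5] [545.3 285.2  63.5] [547.4 267.3] [ 30.1 106.3] 6.0
    [544.  301.6  63.4] 321.53883563284046
restP 2091 [28.5 29.8 31. ] [558.6 296.9  29.8] [542.7 296.2] [89.7 24. ] 6.4
    [558.6 296.9  29.8] 312.39282090485364
restN 18 [25.6 28.6 30.3] [514.5 153.8  28.2] [514.5 153.8] [3.  1.3] 20.7
    [514.5 153.8  28.2] 154.4931748821239
board 25436 [10.9 12.7 29.6] [549.5 251.7  14.5] [549.  235.8] [130.4 191.6] 6.1
    [556.1 315.8  15.2] 337.37147003934217
```

Request:
{"api": "apply_moves", "payload": {"series": "0.005 -0.006 0.02 0 1;0 0 0.02 0 1;0 0 0.02 0 1;0 0 0.02 0 1;0 0 0.01 0 1"}}

```text
time: 8.82
tool_pos: [548.9, 220.7, 58.3]
tcp_rot: [-179.9, 0.0, 96.1]
ft_force: [-0.4, -0.3, -4.0]
finger_gap: 13.1
grip_force: 39.8
```

Request:
{"api": "apply_moves", "payload": {"series": "0 0 0 0 1;0 0 0 0 1;0 0 0.005 0 1;0 0 0.005 0 1;0 0 0 0 1"}}

```text
time: 9.23
tool_pos: [549.7, 220.9, 56.6]
tcp_rot: [-180.0, -0.0, 96.1]
ft_force: [-0.5, 0.1, -3.1]
finger_gap: 13.0
grip_force: 39.8
```

Request:
{"api": "apply_moves", "payload": {"series": "0.000 0.002 0.003 0 1;0 0 0.002 0 1;0 0 0 0 1;0 0 0 0 1"}}

```text
time: 9.57
tool_pos: [550.5, 221.0, 55.4]
tcp_rot: [180.0, -0.0, 96.1]
ft_force: [0.1, 0.4, -2.5]
finger_gap: 12.9
grip_force: 39.9
```

```bash
python3 look.py
```

```text
[550.49675438 220.98452134  55.37061387] [ 1.79978047e+02 -2.88953450e-03  9.60630724e+01] [ 0.12269254  0.37727575 -2.52721881] 9.5667
bar 13830 [28.9 30.4 43.5] [536.2 298.2  33.8] [532.3 276.3] [113.9  98. ] 72.4
    [529.9 315.   36.1] 340.6734233558879
restP 7957 [28.8 30.  31.1] [548.  299.2  29.9] [543.4 296.8] [89.9 53.5] 0.2
    [549.7 301.5  29.9] 323.58812522873353
restN 368 [29.1 30.  30.8] [558.  145.4  30. ] [557.9 145.6] [29.5 23.2] 5.4
    [558.  145.4  30. ] 158.14401728945046
board 40134 [11.1 14.4 30.5] [548.8 265.2  17.4] [550.4 224.7] [130.5 213.9] 6.2
    [551.7 314.4  18.9] 337.01692978461625
```

Within a millimetre of seating. I creep down until contact, then release.

Request:
{"api": "apply_moves", "payload": {"series": "0 0 0.002 0 1;0 0 0.002 0 1;0 0 0 0 1"}}

```text
time: 9.87
tool_pos: [550.7, 221.0, 55.3]
tcp_rot: [180.0, -0.0, 96.1]
ft_force: [-4.2, -2.3, 8.6]
finger_gap: 13.3
grip_force: 41.3
```

Request:
{"api": "apply_moves", "payload": {"series": "0 0 0.002 0 1;0 0 0 0 1;0 0 0 0 1"}}

```text
time: 10.12
tool_pos: [550.8, 221.0, 55.4]
tcp_rot: [179.9, -0.0, 96.1]
ft_force: [-5.9, -2.5, 12.6]
finger_gap: 13.7
grip_force: 41.9
```

Request:
{"api": "apply_moves", "payload": {"series": "0 0 -0.004 0 1;0 0 0 0 -0.3;0 0 0 0 -0.3;0 0 0 0 -0.3;0 0 0 0 -0.3"}}

```text
time: 10.53
tool_pos: [550.3, 221.0, 54.5]
tcp_rot: [180.0, 0.0, 96.1]
ft_force: [0.6, 0.2, 0.5]
finger_gap: 55.7
grip_force: 0.0
```

Request:
{"api": "apply_moves", "payload": {"series": "0 0 0 0 -0.3;0 0 -0.04 0 -0.3;0 0 -0.08 0 -0.3;0 0 -0.12 0 -0.3;0 0 -0.12 0 -0.3"}}

```text
time: 10.95
tool_pos: [549.3, 220.6, 163.4]
tcp_rot: [-179.9, 0.0, 96.1]
ft_force: [0.6, -0.0, -0.3]
finger_gap: 55.6
grip_force: 0.0
```

Request:
{"api": "apply_moves", "payload": {"series": "0 0 -0.1 0 -0.3;0 0 -0.06 0 -0.3;0 0 0 0 -0.3;0 0 0 0 -0.3"}}

```text
time: 11.28
tool_pos: [551.4, 221.3, 213.2]
tcp_rot: [179.8, -0.0, 96.1]
ft_force: [-0.3, -0.3, 0.1]
finger_gap: 55.7
grip_force: 0.0
```

Run:
```python
from h import *
s=sense();print(s['tool_pos'],s['tcp_rot'],s['ft_force'],s['time'])
d=snap('wrist');cv2.imwrite('pics/w5.png',d['frame'])
P=cloud(d);F=d['frame'].astype(int);z=P[...,2]
c,sn=np.cos(np.radians(6.1)),np.sin(np.radians(6.1));dx=P[...,0]-550.4;dy=P[...,1]-221.9
X=c*dx+sn*dy;Y=-sn*dx+c*dy
bar=(abs(X)<24)&(abs(Y)<110)&(z>24)&(z<36)&((F.min(-1)>105))
bar=cv2.morphologyEx(bar.astype(np.uint8),cv2.MORPH_OPEN,np.ones((3,3)))>0
q=np.stack([X[bar],Y[bar]],1).astype(np.float32);r=cv2.minAreaRect(q);print('bar in board frame',r,q.min(0),q.max(0))
for a,b in((80,100),(-100,-80)):
  m=bar&(Y>a)&(Y<b); 
  if m.sum(): print(a,m.sum(),z[m].mean())
k=(z>68)&(z<90)&(Y>90)&(Y<170)&(X<30)&(X>-80);q=P[k];print('knob',len(q),q.mean(0),np.ptp(q,axis=0),X[k].mean(),Y[k].mean())
```

```text
[551.40847138 221.26659681 213.2479916 ] [ 1.79762278e+02 -4.14199435e-02  9.60635516e+01] [-0.25010166 -0.34735132  0.0698124 ] 11.2833
bar in board frame ((-0.9564685821533203, 0.8383560180664062), (200.04718017578125, 29.893413543701172), 89.88418579101562) [-15.732019 -99.18575 ] [ 14.184749 100.846855]
80 603 29.8271901081779
-100 260 29.97804965826934
knob 349 [509.28963583 359.4764074   76.15931577] [15.22091436 15.68144963 10.30134918] -26.258165825718034 141.16599677027915
```

View pics/w5.png

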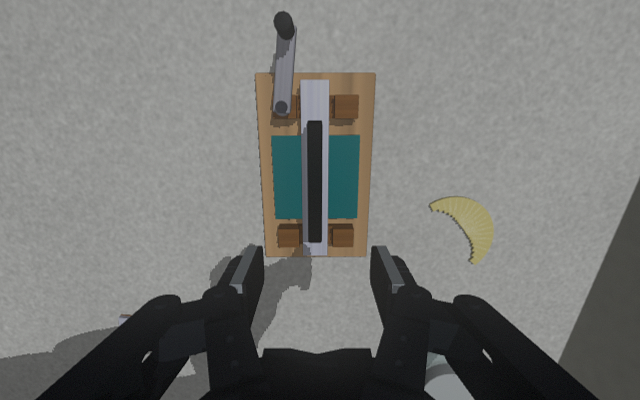

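The bar is centred to within 1 mm in the notches, both ends are at z 30, and it pokes out about 13 mm each side. The knob is at (284,22), which puts the keeper at 6.6°. I'll move over the knob with the fingers tangential.

Request:
{"api": "apply_moves", "payload": {"series": "0 0 0 0.0573 -0.3;0.116 -0.0362 0 0 -0.3;0.116 -0.0362 0 0 -0.3;0.116 -0.0362 0 0 -0.3;0.116 -0.0362 0 0 -0.3"}}

```text
time: 11.75
tool_pos: [506.6, 361.1, 208.4]
tcp_rot: [-179.8, 0.1, 89.4]
ft_force: [-0.0, 0.1, -0.8]
finger_gap: 55.5
grip_force: 0.0
```

Request:
{"api": "apply_moves", "payload": {"series": "0 0 0.1 0 -0.3;0 0 0.1 0 -0.3;0 0 0.08 0 -0.3;0 0 0 0 -0.3;0 0 0 0 -0.3"}}

```text
time: 12.17
tool_pos: [505.9, 359.3, 123.4]
tcp_rot: [-179.7, 0.2, 89.5]
ft_force: [0.2, 0.3, -0.5]
finger_gap: 55.6
grip_force: 0.0
```

Request:
{"api": "apply_moves", "payload": {"series": "0 0 0 0 -0.3;0 0 0 0 -0.3"}}

```text
time: 12.33
tool_pos: [509.3, 361.0, 128.8]
tcp_rot: [179.9, -0.1, 89.5]
ft_force: [-0.0, 0.4, -0.1]
finger_gap: 55.2
grip_force: 0.0
```

Request:
{"api": "apply_moves", "payload": {"series": "0 0 0.08 0 -0.3;0 0 0.08 0 -0.3;0 0 0.06 0 -0.3;0 0 0.04 0 -0.3;0 0 0 0 -0.3"}}

```text
time: 12.75
tool_pos: [507.2, 359.7, 46.9]
tcp_rot: [-179.9, 0.1, 89.5]
ft_force: [-0.4, -0.6, -0.6]
finger_gap: 55.4
grip_force: 0.0
```

Request:
{"api": "apply_moves", "payload": {"series": "0 0 0 0 -0.3;0 0 0 0 -0.3;0 0 0 0 -0.3"}}

```text
time: 13.0
tool_pos: [509.5, 361.3, 50.8]
tcp_rot: [179.8, -0.1, 89.5]
ft_force: [-0.2, 0.2, 1.2]
finger_gap: 55.5
grip_force: 0.0
```

Request:
{"api": "apply_moves", "payload": {"series": "0 0 0 0 1;0 0 0 0 1;0 0 0 0 1;0 0 0 0 1;0 0 0 0 1", "squeeze": 25}}

```text
time: 13.42
tool_pos: [508.4, 360.8, 49.2]
tcp_rot: [180.0, -0.0, 89.5]
ft_force: [-0.6, 0.3, 3.0]
finger_gap: 15.1
grip_force: 25.1
```

Knob gripped, gap 15 mm. I start the arc clockwise at 4° per row.

Request:
{"api": "apply_moves", "payload": {"series": "0.0079 -0.0002 0 0.0175 1;0.0079 -0.0002 0 0.0175 1;0.0158 -0.0006 0 0.0349 1;0.0158 -0.0006 0 0.0349 1;0.0158 -0.0006 0 0.0349 1"}}

```text
time: 13.83
tool_pos: [509.8, 371.8, 47.0]
tcp_rot: [180.0, 0.7, 73.2]
ft_force: [-0.2, -28.7, 4.4]
finger_gap: 15.0
grip_force: 24.6
```

I put the tangential shift in the wrong column, so the tool slid radially along the knob at 29 N. I reverse that exactly.

Request:
{"api": "apply_moves", "payload": {"series": "-0.0158 0.0006 0 -0.0349 1;-0.0158 0.0006 0 -0.0349 1;-0.0158 0.0006 0 -0.0349 1;-0.0079 0.0002 0 -0.0175 1;-0.0079 0.0002 0 -0.0175 1"}}

```text
time: 14.25
tool_pos: [504.5, 370.3, 48.9]
tcp_rot: [-180.0, -0.9, 89.7]
ft_force: [-0.4, 51.6, -13.1]
finger_gap: 14.1
grip_force: 56.2
```

Request:
{"api": "apply_moves", "payload": {"series": "0 0 0 0 -0.3;0 0 0 0 -0.3;0 0 0 0 -0.3;0 0 0 0 -0.3"}}

```text
time: 14.58
tool_pos: [507.0, 360.2, 48.4]
tcp_rot: [-180.0, 0.0, 89.5]
ft_force: [0.1, -0.2, -0.6]
finger_gap: 55.3
grip_force: 0.0
```

```bash
cat > kb.py <<'E'
from h import *
from scipy.optimize import least_squares
s=sense();t=s['tool_pos'];yaw=s['tcp_rot'][2];print(np.round(t,1),np.round(s['tcp_rot'],1),np.round(s['ft_force'],1),s['time'])
c,sn=np.cos(np.radians(6.1)),np.sin(np.radians(6.1));Rb=np.array([[c,-sn],[sn,c]])
b=Rb.T@(t[:2]-[550.4,221.9]);r=b-[-34,75];a=np.degrees(np.arctan2(r[0],r[1]));print('TCP in board',b.round(1),'radius',np.hypot(*r).round(1),'angle',a.round(1),'yaw-implied',round(96.1-yaw,1))
E
cat > sc.py <<'E'
from kb import *
for n in ('scene','wrist'):
    d=snap(n);P=cloud(d);z=P[...,2]
    D=(P[...,:2]-[550.4,221.9])@Rb
    X,Y=D[...,0],D[...,1]
    rr=np.hypot(X+34,Y-75)
    k=(z>70)&(z<80)&(rr>55)&(rr<80)&(d['frame'].max(-1)<90)
    print(n,k.sum(),X[k].mean(),Y[k].mean(),'kangle',np.degrees(np.arctan2(X[k].mean()+34,Y[k].mean()-75)))
d=np.load('pics/scene.npz');cv2.imwrite('pics/s6.png',cv2.resize(d['frame'][130:250,320:460],None,fx=4,fy=4))
E
python3 sc.py
```

```text
[507.  360.2  48.4] [-180.     0.    89.5] [ 0.1 -0.2 -0.6] 14.5833
TCP in board [-28.5 142.1] radius 67.4 angle 4.7 yaw-implied 6.6
scene 84 -16.651982084278615 85.90610550753576 kangle 57.843829388241765
wrist 1448 -29.636286866046344 143.02618163692725 kangle 3.6703552086702445
```

View pics/s6.png

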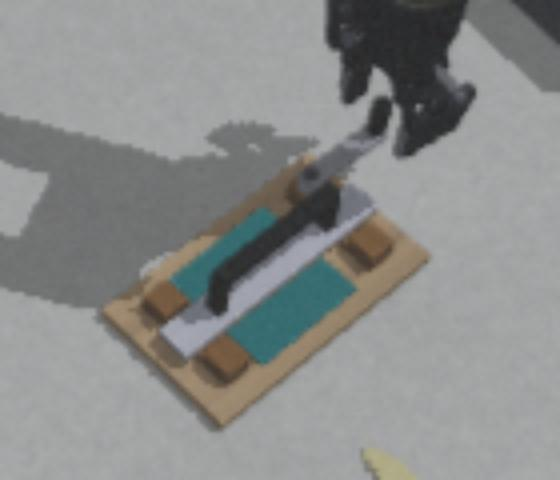

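The picture shows the bar seated and the knob still upright between the open fingers, keeper at about 4°. I regrip and drive the arc with the tangential shift in the ty column, starting slowly.

Request:
{"api": "apply_moves", "payload": {"series": "0 0 0 0 1;0 0 0 0 1;0 0 0 0 1;0 0 0 0 1;0 0 0 0 1", "squeeze": 25}}

```text
time: 15.1
tool_pos: [507.0, 360.5, 48.7]
tcp_rot: [180.0, 0.0, 89.5]
ft_force: [-0.6, -1.6, 0.4]
finger_gap: 15.1
grip_force: 25.1
```

Request:
{"api": "apply_moves", "payload": {"series": "0 0.0079 0 0 1;0 0.0079 0 0.0175 1;0 0.0079 0 0.0175 1;0 0 0 0 1"}}

```text
time: 15.43
tool_pos: [513.9, 360.4, 48.6]
tcp_rot: [-179.9, 0.0, 85.4]
ft_force: [-3.6, 1.0, 5.6]
finger_gap: 14.9
grip_force: 25.4
```

```bash
python3 kb.py
```

```text
[513.9 360.4  48.6] [-179.9    0.    85.4] [-3.6  1.   5.6] 15.4333
TCP in board [-21.6 141.6] radius 67.8 angle 10.5 yaw-implied 10.7
```

Request:
{"api": "apply_moves", "payload": {"series": "-0.0006 0.0158 0 0.0349 1;-0.0006 0.0158 0 0.0349 1;-0.0006 0.0158 0 0.0349 1;-0.0006 0.0158 0 0.0349 1;-0.0006 0.0158 0 0.0349 1"}}

```text
time: 15.85
tool_pos: [536.8, 354.7, 48.6]
tcp_rot: [-180.0, -0.0, 65.4]
ft_force: [-3.4, -0.2, 2.4]
finger_gap: 14.9
grip_force: 25.3
```

```bash
python3 kb.py
```

```text
[536.8 354.7  48.6] [-180.    -0.    65.4] [-3.4 -0.2  2.4] 15.85
TCP in board [  0.6 133.5] radius 68.0 angle 30.6 yaw-implied 30.7
```

Tracking is on the arc. I continue through another 40°.

Request:
{"api": "apply_moves", "payload": {"series": "-0.0006 0.0158 0 0.0349 1;-0.0006 0.0158 0 0.0349 1;-0.0006 0.0158 0 0.0349 1;-0.0006 0.0158 0 0.0349 1;-0.0006 0.0158 0 0.0349 1"}}

```text
time: 16.27
tool_pos: [556.2, 341.5, 48.6]
tcp_rot: [-180.0, -0.0, 45.4]
ft_force: [-3.4, 1.6, 3.2]
finger_gap: 14.8
grip_force: 25.3
```

Request:
{"api": "apply_moves", "payload": {"series": "-0.0006 0.0158 0 0.0349 1;-0.0006 0.0158 0 0.0349 1;-0.0006 0.0158 0 0.0349 1;-0.0006 0.0158 0 0.0349 1;-0.0006 0.0158 0 0.0349 1"}}

```text
time: 16.68
tool_pos: [569.8, 322.4, 48.6]
tcp_rot: [-179.9, -0.0, 25.4]
ft_force: [-2.5, 2.0, 0.7]
finger_gap: 15.3
grip_force: 25.3
```

```bash
python3 kb.py
```

```text
[569.8 322.4  48.6] [-179.9   -0.    25.4] [-2.5  2.   0.7] 16.6833
TCP in board [30.  97.8] radius 68.0 angle 70.4 yaw-implied 70.7
```

Request:
{"api": "apply_moves", "payload": {"series": "-0.0006 0.0158 0 0.0349 1;-0.0006 0.0158 0 0.0349 1;-0.0006 0.0158 0 0.0349 1;-0.0006 0.0158 0 0.0349 1;0 0.0079 0 0.0175 1"}}

```text
time: 17.1
tool_pos: [575.9, 301.8, 48.6]
tcp_rot: [-179.9, 0.0, 7.3]
ft_force: [-3.1, 4.4, 1.4]
finger_gap: 15.5
grip_force: 25.2
```

Request:
{"api": "apply_moves", "payload": {"series": "0 0.004 0 0.0087 1;0 0.004 0 0.0087 1;0 0.004 0 0.0087 1;0 0 0 0 1;0 0 0 0 1"}}

```text
time: 17.52
tool_pos: [576.1, 300.3, 48.7]
tcp_rot: [-179.8, -0.0, 4.6]
ft_force: [-2.1, 11.1, -0.6]
finger_gap: 15.0
grip_force: 25.2
```

```bash
python3 kb.py
```

```text
[576.1 300.3  48.7] [-179.8   -0.     4.6] [-2.1 11.1 -0.6] 17.5167
TCP in board [33.8 75.2] radius 67.9 angle 89.8 yaw-implied 91.5
```

Request:
{"api": "apply_moves", "payload": {"series": "0 0.005 0 0 1;0 0 0 0 1;0 0 0 0 0;0 0 0 0 0;0 0 0 0 0"}}

```text
time: 17.93
tool_pos: [576.7, 296.1, 48.5]
tcp_rot: [180.0, -0.0, 4.6]
ft_force: [0.3, -0.5, -0.6]
finger_gap: 42.7
grip_force: 0.0
```

Request:
{"api": "apply_moves", "payload": {"series": "0 -0.005 0 0 0;0 0 -0.04 0 0;0 0 -0.1 0 0;0 0 -0.12 0 0;0 0 -0.12 0 0"}}

```text
time: 18.35
tool_pos: [575.7, 297.3, 163.8]
tcp_rot: [180.0, 0.1, 4.5]
ft_force: [0.3, 0.3, 0.7]
finger_gap: 42.5
grip_force: 0.0
```

Request:
{"api": "apply_moves", "payload": {"series": "-0.12 0 -0.04 0 0;-0.12 0 -0.04 0 0;-0.12 0 -0.04 0 0;-0.06 0 0 0 0;0 0 0 0 0"}}

```text
time: 18.77
tool_pos: [448.5, 288.2, 200.9]
tcp_rot: [-179.9, -0.1, 4.6]
ft_force: [0.1, 0.1, -0.5]
finger_gap: 42.8
grip_force: 0.0
```

```bash
cat >> sc.py <<'E'
for n in('top','scene'):
    d=snap(n) if n=='top' else d
d=dict(np.load('pics/scene.npz'));P=cloud(d);z=P[...,2];F=d['frame'].astype(int)
D=(P[...,:2]-[550.4,221.9])@Rb;X,Y=D[...,0],D[...,1]
for a,b in((-100,-66),(86,101)):
    m=(abs(X)<14)&(Y>a)&(Y<b)&(z>22)&(z<45)&(F.min(-1)>90);print('barz',a,m.sum(),np.median(z[m]))
m=(F[...,0]-F[...,2]>25)&(abs(X)<80)&(abs(Y)<80);print('glass',X[m].min(),X[m].max(),Y[m].min(),Y[m].max())
E
python3 sc.py
```

```text
[448.5 288.2 200.9] [-1.799e+02 -1.000e-01  4.600e+00] [ 0.1  0.1 -0.5] 18.7667
TCP in board [-94.3  76.8] radius 60.3 angle -88.3 yaw-implied 91.5
scene 44 9.591373002545373 34.39533150169919 kangle 132.96838621778758
wrist 955 11.694005166610497 37.395115656825546 kangle 129.45342208590662
barz -100 96 30.905096006104486
barz 86 19 31.87343973499128
glass -51.07584047585112 48.091659352105154 -61.383032080704524 45.99883632575309
```

View pics/s6.png

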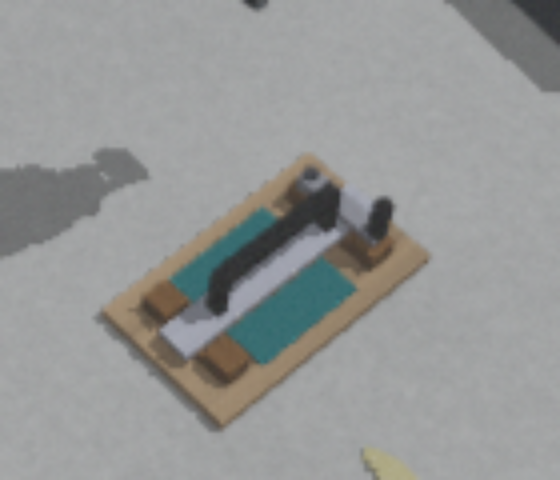

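The picture shows the keeper arm across the bar's end with the knob at (380,218), and the bar and glass in place. The knob mask also caught the handle grip, so I recheck the angle without it.

Run:
```python
from h import *
c,sn=np.cos(np.radians(6.1)),np.sin(np.radians(6.1));Rb=np.array([[c,-sn],[sn,c]])
for n in('scene','wrist','top'):
    d=dict(np.load(f'pics/{n}.npz'));P=cloud(d);z=P[...,2];D=(P[...,:2]-[550.4,221.9])@Rb;X,Y=D[...,0],D[...,1]
    k=(z>71)&(z<82)&(X>20)&(X<50)&(Y>55)&(Y<110)
    print(n,k.sum(),X[k].mean(),Y[k].mean(),np.degrees(np.arctan2(X[k].mean()+34,Y[k].mean()-75)))
```

```text
scene 23 31.980727752047972 73.64599868279215 91.17561106721591
wrist 340 33.95641911493313 74.30209245970403 90.58840285178263
top 23 32.004278230676434 73.09685018220375 91.65159367851567
```

The keeper is at its end stop, about 90°. Handing in.

```bash
python3 -c "
from bench import hand_in
print(hand_in())"
```

```text
the job is handed in; nothing more can be done
None
```

The straightedge lies flat in both notches, centred to about 1 mm over the glass square; the keeper is swung to its end stop over the bar's end, and the job was handed in at about 19 s; one wrong move on the keeper slid the fingers along its knob (about 52 N at the wrist) and was reversed before the swing.

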